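# Square up a panel painting on the copy board

### The arm

A 6-joint arm with a two-finger parallel gripper is mounted at the origin on the work surface. World frame = base frame: x ahead of the robot, y to its left, z up, the work surface at z = 0. Lengths are in mm, angles in rad, forces in N, time in s.
With the tool pointing down it reaches from about 275 to 750 mm from the base axis. Payload 10.2 kg.
Tool frame: the origin (TCP) lies at the very end of the fingers, on their centre line; the grasp point (between the pads) lies 19 mm behind it; z points along the fingers, y is the line along which they close (so a half turn about z gives the same grasp; the last joint's range is limited). The gripper opens to 85 mm and grips with 20 to 120 N. Pads are 22 mm wide; open, the fingers measure 114 mm over their backs; the gripper's body (76 mm by 85 mm) begins 54 mm behind the grasp point. The pads swing forward as they close: fully open they stand 13 mm farther back than shut.
Start: joints at [0.981, 0.313, 1.498, -0, 1.331, -0.223], TCP at [188.294, 490.078, 231.294] pointing down, gripper open.
Joint ranges: [-2.94, 2.94], [-0.97, 2.17], [0.19, 2.56], [-1.23, 4.37], [0.02, 3.11], [-2.88, 2.88]. Speed limits (rad/s): [2.39, 2.39, 3.01, 3.14, 3.14, 3.14].

### API

Orientations are given as a unit quaternion [w, x, y, z].
In Python, from rig import ctrl, optics gives the robot as it stands. The module is installed in compiled form; this text tells all that it offers.
- The arm moves only by the shell command python3 -m handwheel 'ROWS' [FORCE]. ROWS is JSON, a list that holds one entry, the list of rows, each a list of 5 numbers: the gripper command: -1 is fully open, 1 is shut, values between are in proportion, then the shift along the world's x, y, z in units of 50 mm (1.0 is 50 mm), then the turn about the world's z in units of 8 degrees (1.0 is 8 degrees). In form: [[[gripper, tx, ty, tz, twist], ...]]. A call has 1 to 10 rows; each row shifts and turns the commanded pose from where the row before left it; what a row does not reach is not made up. A row lasts 1/10 s, in which the tool goes at most 50 mm and 8.59 degrees, less where a joint would pass 70% of its speed; a pose out of reach is approached as far as the arm can. A call is refused whole if a number of a shift passes 1 or a number of a turn 1, either way. A call with a gripper value outside its range is refused whole. The fingers move at their own pace and stop on an object; FORCE is the grip in N (left out, the last holds). Time passes only in rows, so rows that do not move let the fingers close. It gives the time, the measured TCP pose, the force, the opening and the grip force at its end, in the units of the state.
- ctrl.sense(): the state, without advancing time (a new reading comes with each control period).
- optics.capture(name): name is "scene" or "top" or "wrist"; returns a dict with "img" (420x560x3 uint8, blue, green, red), "K" (3x3 intrinsics, pixels), "R" (3x3) and "t" (3): a world point X has camera coordinates R X + t. Camera axes: x right, y down, z forward; pixel columns grow to the right and rows downward; lengths in mm; the calibration is good to about 2 mm. A picture is of the moment at which its call begins. There is no depth.
- ctrl.finish_job(): hands the job in; it is judged then, once.
The state is a dict: "time_s": time; "joints": joint angles; "dq": joint speeds; "tau": joint torques, N m; "eef_pos": TCP position; "ee_rot": TCP orientation; "force": force on the tool from outside, world axes, zero at the start; "wrist_torque": the same for the moment, N m; "grip_width": opening from 0.0 (shut) to 1.0 (fully open); "grip_force": force on a finger pad.
Only numpy, scipy, OpenCV 4.12 (cv2) and the standard library are available. Lean on these libraries where they do the work, as an engineer would, in place of code of your own. Each camera call takes 0.05 s, during which the arm holds its last target. There are 200 camera calls.

### The job

Get the small panel painting ready for its photograph: push it along the copy board, without lifting it, until its top (sky) edge lies flush against the long arm of the metal corner stop and its left edge lies flush against the short arm. Push gently and only on the bare wooden sides, never touching the painted face, and leave the colour bar, the loupe and the two bottles where they stand.

Things in the scene. Friction and masses are not known exactly. Their poses are not given: they have to be found in the camera images.
- board: Fixed copy board, a matt dark grey slab with a light 50 mm grid, 460 mm along its x, 540 mm along its y, 18 mm thick, lying on the table. Origin: centre of its underside, so its top is 18 mm above the origin. Its x points roughly away from the robot, y to the left.
- stop: Fixed aluminium L with black ticks, square on the board; bars 12 mm high, 22 mm wide. Origin: inside corner, at the board's top. Long arm, across the far side: inner face is the plane x = 0, running 318 mm from the corner towards -y. Short arm, at the left: inner face is the plane y = 0, running 180 mm towards -x. The painting lies at x < 0, y < 0. Axes: x away from the robot, y left (roughly).
- panel: Loose unframed landscape on bare brown wood, face up: 120 mm along x, 170 mm along y, 16 mm thick, 0.17 to 0.31 kg. Origin: centre of its underside. x points to the picture's top (sky, roughly away from the robot), y to the picture's left (robot's left). In place, origin at x -60, y -85 mm in the stop's frame, axes parallel to it. Slides at 1 to 2.5 N, stays where left.
- paint_layer: The painted face of the panel (moves with it): 106 x 156 mm, 1 mm thick, lying on the wood and ending 7 mm inside the panel's edges. Origin: centre of its underside, 16 mm above the panel's origin. Not to be touched.
- panel_far_left (a point): Lower corner of the panel at the picture's top left (panel x = +60, y = +85 mm).
- panel_far_right (a point): Lower corner of the panel at the picture's top right (panel x = +60, y = -85 mm).
- panel_near_left (a point): Lower corner of the panel at the picture's bottom left (panel x = -60, y = +85 mm).
- colour_bar: Loose black bar with ten colour patches, 40 x 180 x 8 mm (long in its y), lying on the board beyond the long arm of the stop. Origin: centre of its underside. Leave alone.
- loupe: Loose small folding magnifier, black and brass, 42 x 42 x 42 mm, standing on the board towards its near left corner. Origin: centre of its underside. Leave alone.
- bottle_black: Loose white square solvent bottle with a black cap, 62 x 62 mm, 167 mm high, standing on the table to the right of the board. Origin: centre of its underside. Leave alone.
- bottle_red: The same bottle with a red cap, also to the right of the board. Origin: centre of its underside. Leave alone.
Not all that is in view belongs to the job. Of the things that look like the panel, the larger one is meant.

How it is judged:
By the outcome, as a careful person would: the job done as asked, in the order asked, and still so for the second after the job is handed in, with the robot touching nothing.
It also fails if it takes over 48 s, if anything falls off the work surface, if the arm or the gripper's body presses on something with over 40 N, if the wrist force passes 120 N, or if a joint passes its speed limit or range.

## Working session

There is one attempt and no reset: what is moved stays moved. The work goes in short steps, Python scripts to look and compute and a shell command to move; the robot and the scene stay as the last step left them, time stands still between calls to the robot, and variables do not carry over. Pictures are saved under pics/ and viewed, at most 12 in all, crops included, and the job is handed in when it is done.

```bash
mkdir -p pics; python3 - <<'E'
from rig import ctrl, optics
import cv2,pickle
for n in("top","scene"):
    c=optics.capture(n); cv2.imwrite(f"pics/{n}0.png",c["img"]); pickle.dump(c,open(n+"0.pkl","wb"))
    print(n,c["K"].tolist(),c["R"].round(3).tolist(),c["t"].round(1).tolist())
s=ctrl.sense();print(s["time_s"],s["eef_pos"],s["ee_rot"],s["force"],s["grip_width"])
E
```

```text
top [[470.9632760179035, 0.0, 285.7584864179225], [0.0, 470.9632760179035, 200.35991284183325], [0.0, 0.0, 1.0]] [[0.003, -1.0, -0.013], [-0.998, -0.002, -0.065], [0.065, 0.013, -0.998]] [-40.6, 501.2, 1261.1]
scene [[535.3789156883591, 0.0, 276.60527310965244], [0.0, 535.3789156883591, 202.65955784760632], [0.0, 0.0, 1.0]] [[-0.06, 0.998, -0.018], [0.577, 0.02, -0.816], [-0.814, -0.059, -0.578]] [68.6, -237.4, 2002.6]
0.1 [188.16965491 489.87425189 230.79455608] [-2.40273927e-04  1.82390159e-01  9.83226059e-01 -5.37368266e-04] [ 0.00975723 -0.08216112 -0.28309428] 0.9999771564633285
```

View pics/top0.png

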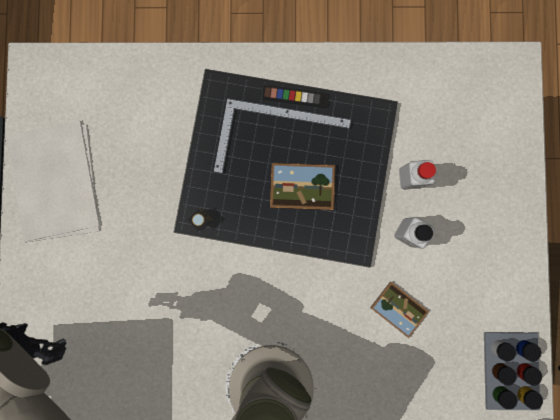

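View pics/scene0.png

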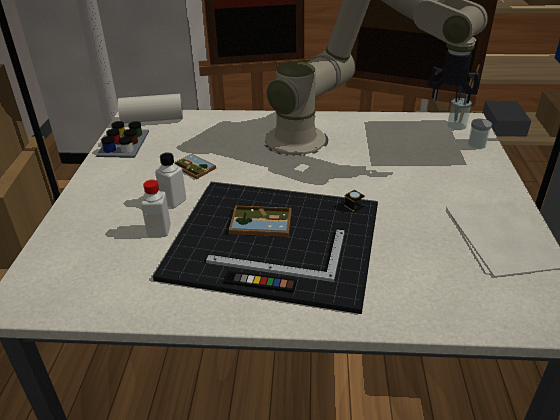

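The top view shows two painting-like things: one on the board at about (302,187), 64x46 px, and a smaller one on the table at (400,309). The larger one on the board fits the description; I'll confirm it in an enlarged crop. The stop's corner is near (230,103), the loupe near (198,219).

```bash
cat > h.py <<'E'
import numpy as np,cv2
def ray(c,px,z):
    px=np.atleast_2d(np.asarray(px,float)); R,t,K=c["R"],c["t"],c["K"]
    C=-R.T@t; d=np.c_[px,np.ones(len(px))]@np.linalg.inv(K).T@R
    return (C+d*((z-C[2])/d[:,2])[:,None])[:,:2]
def proj(c,X):
    p=(np.atleast_2d(X)@c["R"].T+c["t"])@c["K"].T; return p[:,:2]/p[:,2:]
E
python3 - <<'E'
import pickle,cv2,numpy as np
from h import *
c=pickle.load(open("top0.pkl","rb"));im=c["img"]
hsv=cv2.cvtColor(im,cv2.COLOR_BGR2HSV)
cv2.imwrite("pics/crop1.png",cv2.resize(im[60:350,165:445],None,fx=2,fy=2,interpolation=cv2.INTER_CUBIC))
def big(m,z,n):
    k=max(cv2.findContours(m,cv2.RETR_EXTERNAL,cv2.CHAIN_APPROX_NONE)[0],key=cv2.contourArea)
    w=ray(c,k[:,0,:],z).astype(np.float32); r=cv2.minAreaRect(w)
    print(n,r,"\n",cv2.boxPoints(r).round(1).tolist()); return k
roi=np.zeros(im.shape[:2],np.uint8);roi[60:270,170:400]=255
gray=cv2.cvtColor(im,cv2.COLOR_BGR2GRAY)
k=big(cv2.morphologyEx(cv2.inRange(gray,0,90)&roi,cv2.MORPH_CLOSE,np.ones((5,5))),18,"board")
p=np.zeros_like(roi);p[150:220,255:350]=255
m=cv2.inRange(hsv,(0,60,50),(179,255,255))&p
big(cv2.morphologyEx(m,cv2.MORPH_CLOSE,np.ones((7,7))),34,"panel")
s=np.zeros_like(roi);s[92:178,205:360]=255; s[:103,262:]=0
m=cv2.inRange(gray,110,255)&cv2.inRange(hsv,(0,0,0),(179,60,255))&s
k=big(cv2.morphologyEx(m,cv2.MORPH_CLOSE,np.ones((3,3))),30,"stop")
E
```

```text
board ((594.8158569335938, -40.58978271484375), (538.4228515625, 457.4118957519531), 80.1406021118164) 
 [[323.3999938964844, -266.70001220703125], [774.0, -345.0], [866.2000122070312, 185.5], [415.6000061035156, 263.79998779296875]]
panel ((538.91015625, -83.52275085449219), (172.67417907714844, 123.12081146240234), 88.00001525878906) 
 [[474.3999938964844, -167.6999969482422], [597.4000244140625, -172.0], [603.4000244140625, 0.6000000238418579], [480.3999938964844, 4.900000095367432]]
stop ((650.0106811523438, -28.179168701171875), (339.0478820800781, 201.24038696289062), 80.19210052490234) 
 [[522.0, -178.10000610351562], [720.2999877929688, -212.39999389648438], [778.0, 121.69999694824219], [579.7000122070312, 156.0]]
```

View pics/crop1.png

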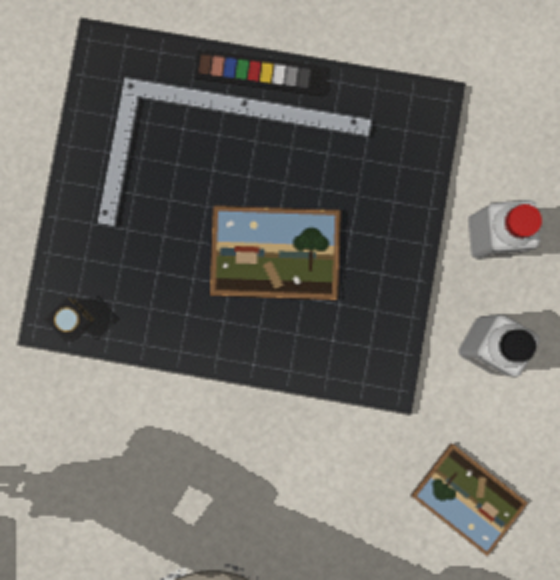

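The crop confirms it: the larger landscape on the board, sky towards the stop. The measured sizes agree with the given ones (board 538x457, panel 173x123, stop 339x201 mm). The stop is yawed -9.8° with its inner corner at about (752.6, 103.8). The panel's centre is about (-179,-221) in the stop frame, turned +7.8°. I'll go behind its near side with the fingers half open.

```bash
python3 -m handwheel '[[[0,0.43,-0.9,0,0.2],[0,0.43,-0.9,0,0.2],[0,0.43,-0.9,0,0.2],[0,0.43,-0.9,0,0.2],[0,0.43,-0.9,0,0.2],[0,0.43,-0.9,0,0.2],[0,0.43,-0.9,0,0.2],[0,0.43,-0.9,0,0],[0,0.43,-0.9,0,0],[0,0.43,-0.9,0,0]]]'; cat > st.py <<'E'
from rig import ctrl
import numpy as np
s=ctrl.sense();a=np.deg2rad(-9.81);R=np.array([[np.cos(a),-np.sin(a)],[np.sin(a),np.cos(a)]])
w,x,y,z=s["ee_rot"];ty=(2*(x*y-w*z),1-2*(x*x+z*z))
print("t",round(s["time_s"],2),"pos",s["eef_pos"].round(1),"stopframe",(R.T@(s["eef_pos"][:2]-[752.6,103.8])).round(1),"ty deg rel stop y",round(np.degrees(np.arctan2(ty[1],ty[0]))-80.19,2),"F",s["force"].round(2),"Fstop",(R.T@s["force"][:2]).round(2),"w",round(float(s["grip_width"]),2))
E
python3 st.py
```

```text
time_s: 1.1
eef_pos: [403.6, 38.0, 231.3]
ee_rot: [0.0, 0.086, 0.996, 0.0]
force: [1.4, 1.0, 0.2]
grip_width: 0.5
grip_force: 0.0
t 1.1 pos [403.6  38.  231.3] stopframe [-332.7 -124.3] ty deg rel stop y -0.02 F [1.39 1.04 0.18] Fstop [1.19 1.26] w 0.5
```

```bash
python3 -m handwheel '[[[0,0.26,-0.7,-0.4,0],[0,0.26,-0.7,-0.6,0],[0,0.26,-0.7,-0.6,0],[0,0,0,-0.8,0],[0,0,0,-0.8,0],[0,0,0,-0.6,0],[0,0,0,-0.2,0],[0,0,0,-0.1,0],[0,0,0,0,0]]]'; python3 st.py
python3 - <<'E'
from rig import optics
import cv2
c=optics.capture("scene"); cv2.imwrite("pics/s1.png",cv2.resize(c["img"][120:320,140:400],None,fx=3,fy=3,interpolation=cv2.INTER_CUBIC))
E
```

```text
time_s: 2.0
eef_pos: [442.7, -65.0, 26.9]
ee_rot: [0.0, 0.085, 0.996, -0.0]
force: [-0.1, 0.4, -1.3]
grip_width: 0.499
grip_force: 0.0
t 2.0 pos [442.7 -65.   26.9] stopframe [-276.6 -219.2] ty deg rel stop y 0.0 F [-0.11  0.39 -1.3 ] Fstop [-0.17  0.36] w 0.5
```

View pics/s1.png

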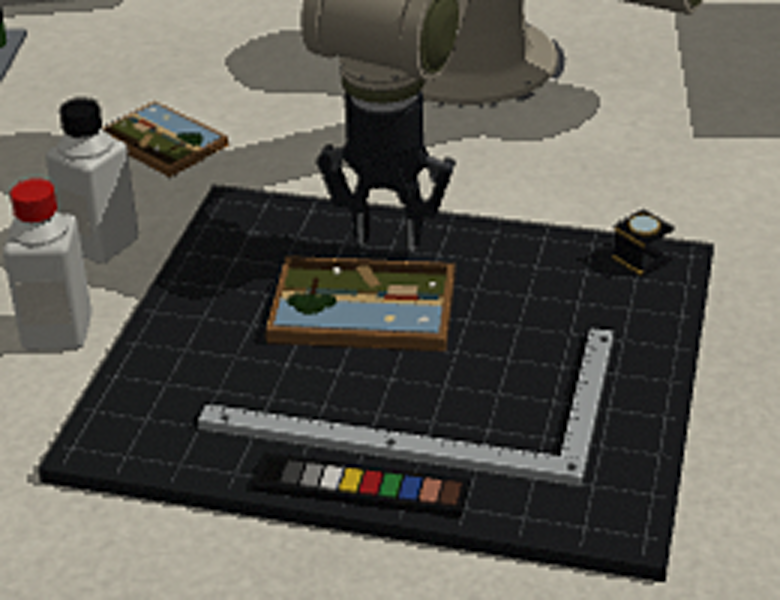

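The fingertips are clear behind the panel's near side (crop (360-410,245), panel edge at row 260). Next: lower and start pushing.

```bash
python3 -m handwheel '[[[0,0,0,-0.16,0],[0,0.08,-0.014,0,0],[0,0.08,-0.014,0,0],[0,0.08,-0.014,0,0],[0,0.08,-0.014,0,0],[0,0.08,-0.014,0,0],[0,0.08,-0.014,0,0],[0,0.08,-0.014,0,0],[0,0.08,-0.014,0,0]]]'; python3 st.py
python3 -m handwheel '[[[0,0.08,-0.014,0,0],[0,0.08,-0.014,0,0],[0,0.08,-0.014,0,0],[0,0.08,-0.014,0,0],[0,0.08,-0.014,0,0],[0,0.08,-0.014,0,0],[0,0.08,-0.014,0,0],[0,0.08,-0.014,0,0],[0,0.08,-0.014,0,0]]]' >/dev/null; python3 st.py
cat > meas.py <<'E'
import sys,pickle,cv2,numpy as np
from h import *
from rig import optics
c=optics.capture("top");im=c["img"]
hsv=cv2.cvtColor(im,cv2.COLOR_BGR2HSV)
m=cv2.inRange(hsv,(0,60,50),(179,255,255)); m[:100]=0
m[:,:232]=0;m[:,350:]=0;m[220:]=0
m[:int(sys.argv[1]) if len(sys.argv)>1 else 100]=0
m=cv2.morphologyEx(m,cv2.MORPH_CLOSE,np.ones((7,7)))
k=max(cv2.findContours(m,cv2.RETR_EXTERNAL,cv2.CHAIN_APPROX_NONE)[0],key=cv2.contourArea)
r=cv2.minAreaRect(ray(c,k[:,0,:],34).astype(np.float32))
a=np.deg2rad(-9.81);R=np.array([[np.cos(a),-np.sin(a)],[np.sin(a),np.cos(a)]])
b=(cv2.boxPoints(r)-[752.6,103.8])@R
print("size",np.round(r[1],1),"centre",(R.T@(np.array(r[0])-[752.6,103.8])).round(1),"angle",r[2],"corners(stop)",b.round(1).tolist(),"px",cv2.boundingRect(k))
cv2.imwrite("pics/last.png",cv2.resize(im[80:230,190:390],None,fx=4,fy=4,interpolation=cv2.INTER_CUBIC))
E
python3 meas.py
```

```text
time_s: 2.95
eef_pos: [474.3, -70.4, 18.2]
ee_rot: [-0.0, 0.086, 0.996, 0.0]
force: [-2.6, 1.1, 1.2]
grip_width: 0.504
grip_force: 1.1
t 2.95 pos [474.3 -70.4  18.2] stopframe [-244.5 -219.1] ty deg rel stop y -0.0 F [-2.55  1.09  1.18] Fstop [-2.7   0.64] w 0.5
t 3.85 pos [510.6 -76.9  18.3] stopframe [-207.6 -219.3] ty deg rel stop y -0.01 F [-1.54  0.52  0.95] Fstop [-1.61  0.25] w 0.5
size [182.1 139.3] centre [-144.1 -224.5] angle 79.63508605957031 corners(stop) [[-214.6, -314.8], [-75.4, -316.2], [-73.6, -134.1], [-212.9, -132.8]] px (269, 144, 75, 61)
```

View pics/last.png

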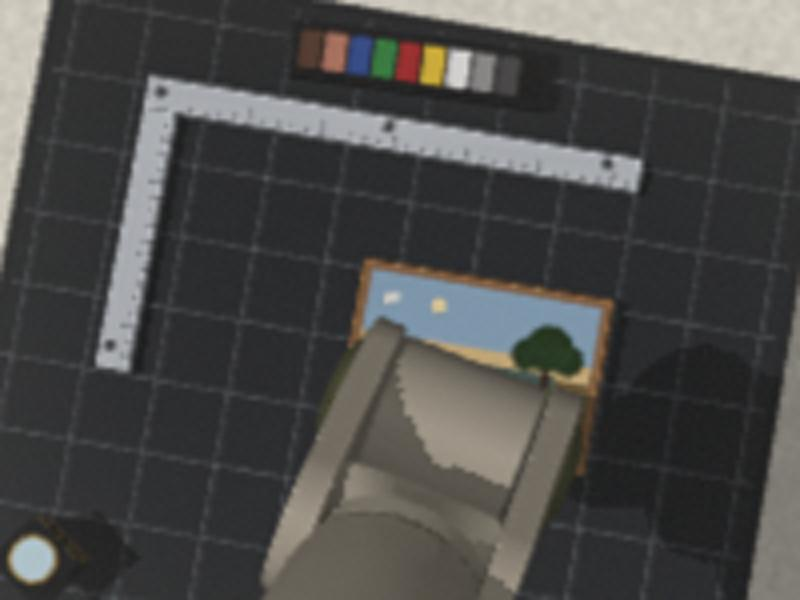

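The panel is now square to the stop, with its top edge about 74 mm short of the long arm. I'll continue, then creep the last few mm by force.

```bash
python3 -m handwheel '[[[0,0.08,-0.014,0,0],[0,0.08,-0.014,0,0],[0,0.08,-0.014,0,0],[0,0.08,-0.014,0,0],[0,0.08,-0.014,0,0],[0,0.08,-0.014,0,0],[0,0.08,-0.014,0,0],[0,0.08,-0.014,0,0],[0,0.08,-0.014,0,0],[0,0.08,-0.014,0,0]]]' >/dev/null; python3 st.py
python3 -m handwheel '[[[0,0.08,-0.014,0,0],[0,0.08,-0.014,0,0],[0,0.08,-0.014,0,0],[0,0.08,-0.014,0,0],[0,0.08,-0.014,0,0],[0,0.06,-0.01,0,0],[0,0,0,0,0]]]' >/dev/null; python3 st.py
python3 meas.py
```

```text
t 4.9 pos [550.6 -83.9  18.3] stopframe [-167.  -219.3] ty deg rel stop y -0.0 F [-1.99  1.06  0.76] Fstop [-2.14  0.7 ] w 0.5
t 5.6 pos [573.8 -88.   18.4] stopframe [-143.5 -219.4] ty deg rel stop y -0.0 F [ 0.3  -0.31 -0.94] Fstop [ 0.34 -0.26] w 0.5
size [181.7 124. ] centre [ -71.4 -226.1] angle 78.53317260742188 corners(stop) [[-135.9, -315.1], [-12.0, -318.7], [-6.8, -137.1], [-130.7, -133.5]] px (275, 121, 73, 55)
```

View pics/last.png

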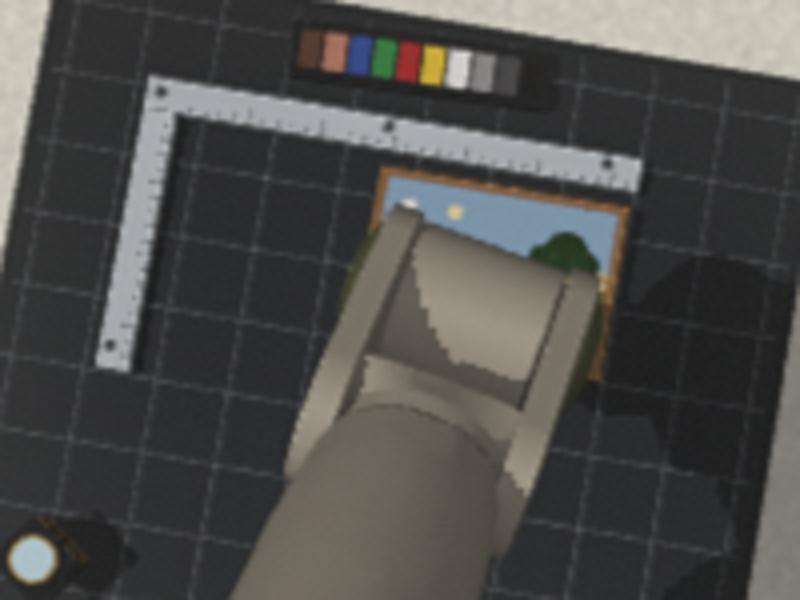

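About 9 mm remain; creeping now.

```bash
python3 -m handwheel '[[[0,0.04,-0.007,0,0],[0,0.04,-0.007,0,0],[0,0.04,-0.007,0,0],[0,0.02,-0.0034,0,0]]]' >/dev/null; python3 st.py
python3 -m handwheel '[[[0,0.02,-0.0034,0,0]]]' >/dev/null; python3 st.py
python3 -m handwheel '[[[0,0.02,-0.0034,0,0]]]' >/dev/null; python3 st.py
```

```text
t 6.05 pos [580.4 -89.1  18.3] stopframe [-136.8 -219.4] ty deg rel stop y -0.01 F [-1.93  1.37  2.04] Fstop [-2.13  1.02] w 0.5
t 6.15 pos [581.3 -89.2  18.3] stopframe [-135.9 -219.4] ty deg rel stop y -0.0 F [-2.12  0.08  1.35] Fstop [-2.11 -0.29] w 0.5
t 6.25 pos [582.3 -89.4  18.3] stopframe [-134.9 -219.4] ty deg rel stop y -0.01 F [-2.56  0.72  2.16] Fstop [-2.64  0.27] w 0.5
```

```bash
for i in 1 ; do python3 -m handwheel '[[[0,0.02,-0.0034,0,0]]]' >/dev/null; python3 st.py;done
python3 -m handwheel '[[[0,0.016,-0.0028,0,0]]]' >/dev/null; python3 st.py
python3 -m handwheel '[[[0,0.01,-0.0017,0,0]]]' >/dev/null; python3 st.py
```

```text
t 6.35 pos [583.3 -89.5  18.3] stopframe [-133.9 -219.4] ty deg rel stop y -0.01 F [-2.11  0.5   2.53] Fstop [-2.16  0.13] w 0.5
t 6.45 pos [584.2 -89.7  18.3] stopframe [-133.  -219.4] ty deg rel stop y -0.01 F [-2.82  0.51  1.31] Fstop [-2.87  0.02] w 0.5
t 6.55 pos [584.6 -89.8  18.3] stopframe [-132.5 -219.4] ty deg rel stop y -0.01 F [-2.85  0.54  1.69] Fstop [-2.9   0.05] w 0.5
```

```bash
python3 -m handwheel '[[[0,0.012,-0.002,0,0]]]' >/dev/null; python3 st.py
python3 -m handwheel '[[[0,0.012,-0.002,0,0]]]' >/dev/null; python3 st.py
python3 -m handwheel '[[[0,0.012,-0.002,0,0]]]' >/dev/null; python3 st.py
```

```text
t 6.65 pos [585.2 -89.9  18.3] stopframe [-131.9 -219.4] ty deg rel stop y -0.01 F [-2.85 -0.18  1.93] Fstop [-2.78 -0.66] w 0.5
t 6.75 pos [585.8 -90.   18.3] stopframe [-131.3 -219.4] ty deg rel stop y -0.01 F [-2.94  0.3   2.19] Fstop [-2.94 -0.2 ] w 0.5
t 6.85 pos [586.4 -90.1  18.3] stopframe [-130.7 -219.4] ty deg rel stop y -0.01 F [-3.18  1.28  2.28] Fstop [-3.35  0.72] w 0.5
```

```bash
python3 -m handwheel '[[[0,0.01,-0.0017,0,0]]]' >/dev/null; python3 st.py
python3 -m handwheel '[[[0,0.01,-0.0017,0,0]]]' >/dev/null; python3 st.py
python3 -m handwheel '[[[0,0.01,-0.0017,0,0]]]' >/dev/null; python3 st.py; python3 meas.py
```

```text
t 6.95 pos [586.5 -90.1  18.3] stopframe [-130.6 -219.4] ty deg rel stop y -0.0 F [-7.19  0.59  5.15] Fstop [-7.19 -0.65] w 0.5
t 7.05 pos [586.6 -90.1  18.3] stopframe [-130.6 -219.3] ty deg rel stop y 0.0 F [-11.15   0.61   7.83] Fstop [-11.09  -1.3 ] w 0.5
t 7.15 pos [586.6 -90.1  18.3] stopframe [-130.6 -219.3] ty deg rel stop y 0.01 F [-12.2    1.45   9.27] Fstop [-12.27  -0.65] w 0.5
size [181.5 124.6] centre [ -61.6 -225.1] angle 79.50849914550781 corners(stop) [[-125.0, -315.1], [-0.4, -316.6], [1.7, -135.1], [-122.9, -133.6]] px (276, 117, 72, 55)
```

View pics/last.png

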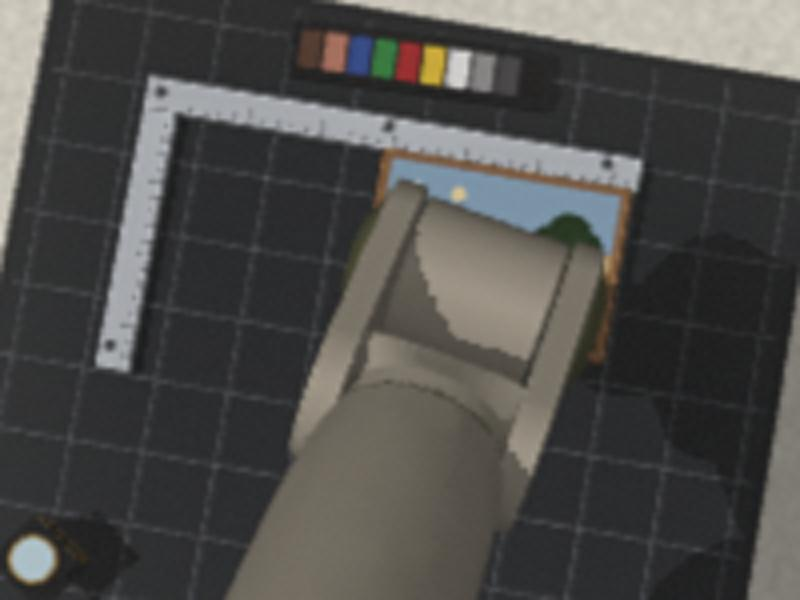

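The top edge is flush with the long arm (force rises to 12 N, edge at stop x ≈ 0). Now back off, lift, turn 90° and go to the right side.

```bash
python3 -m handwheel '[[[0,-0.1,0.017,0,0],[0,-0.2,0.034,0,0],[0,0,0,0.5,0],[0,0,0,0.8,0],[0,0,-0.7,0,-1],[0,0.05,-0.7,0,-1],[0,0.2,-0.7,0,-1],[0,0.3,-0.6,0,-1],[0,0.3,-0.06,0,-1],[0,0.3,0,0,-1]]]' >/dev/null; python3 -m handwheel '[[[0,0.07,0,0,-1],[0,0,0,0,-1],[0,0,0,0,-1],[0,0,0,0,-1],[0,0,0,0,-1],[0,0,0,0,-0.25],[0,0,0,0,0]]]'; python3 st.py; python3 meas.py
```

```text
time_s: 8.9
eef_pos: [634.1, -225.9, 83.2]
ee_rot: [0.0, 0.765, 0.644, 0.0]
force: [-0.1, -0.4, 0.8]
grip_width: 0.498
grip_force: 0.0
t 8.9 pos [ 634.1 -225.9   83.2] stopframe [ -60.6 -345. ] ty deg rel stop y -90.01 F [-0.11 -0.42  0.84] Fstop [-0.03 -0.43] w 0.5
size [150.7 123.5] centre [ -60.2 -218.8] angle 80.16708374023438 corners(stop) [[-122.0, -294.1], [1.6, -294.2], [1.6, -143.5], [-121.9, -143.4]] px (278, 117, 63, 51)
```

```bash
python3 -m handwheel '[[[0,0,0,-0.7,0],[0,0,0,-0.5,0],[0,0,0,-0.1,0],[0,0.014,0.08,0,0],[0,0.014,0.08,0,0],[0,0.014,0.08,0,0],[0,0.014,0.08,0,0],[0,0.014,0.08,0,0],[0,0.014,0.08,0,0]]]' >/dev/null; python3 st.py;  python3 -m handwheel '[[[0,0.014,0.08,0,0],[0,0.014,0.08,0,0],[0,0.014,0.08,0,0],[0,0.014,0.08,0,0],[0,0.014,0.08,0,0],[0,0.014,0.08,0,0]]]' >/dev/null; python3 st.py; python3 meas.py
```

```text
t 9.85 pos [ 638.3 -201.9   18.7] stopframe [ -60.6 -320.7] ty deg rel stop y -90.0 F [-0.97 -2.14  0.72] Fstop [-0.59 -2.27] w 0.5
t 10.45 pos [ 642.4 -177.4   18.3] stopframe [ -60.7 -295.9] ty deg rel stop y -90.0 F [-0.93 -1.73  1.53] Fstop [-0.63 -1.86] w 0.5
size [114.4 194.9] centre [ -32.8 -167.6] angle 64.96370697021484 corners(stop) [[-141.9, -197.2], [46.2, -248.4], [76.3, -138.0], [-111.8, -86.8]] px (267, 106, 60, 58)
```

View pics/last.png

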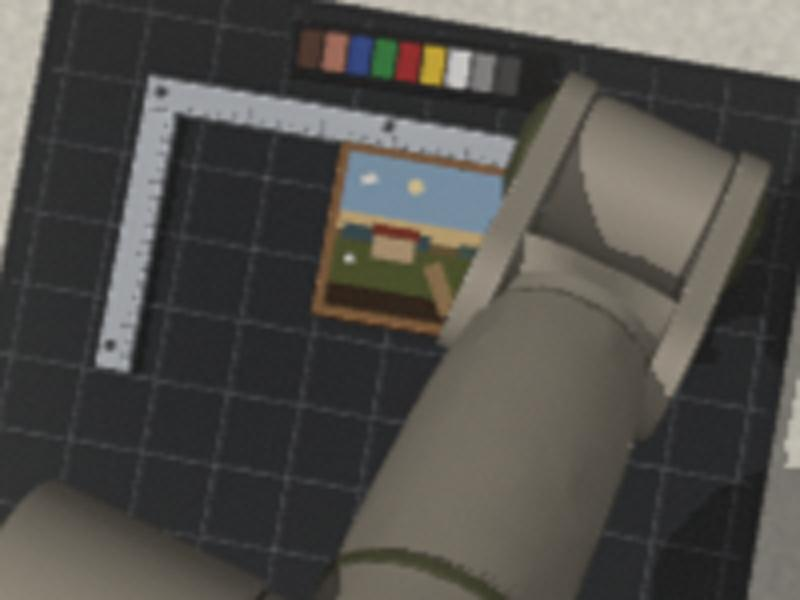

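It slides left while staying on the long arm (left edge at crop x≈315-345, still square). Continuing.

```bash
python3 -m handwheel '[[[0,0.014,0.08,0,0],[0,0.014,0.08,0,0],[0,0.014,0.08,0,0],[0,0.014,0.08,0,0],[0,0.014,0.08,0,0],[0,0.014,0.08,0,0],[0,0.014,0.08,0,0],[0,0.014,0.08,0,0],[0,0.014,0.08,0,0],[0,0.014,0.08,0,0]]]' >/dev/null; python3 st.py;  python3 -m handwheel '[[[0,0.014,0.08,0,0],[0,0.014,0.08,0,0],[0,0.014,0.08,0,0],[0,0.014,0.08,0,0],[0,0.014,0.08,0,0],[0,0.014,0.08,0,0],[0,0.014,0.08,0,0],[0,0.014,0.08,0,0],[0,0.014,0.08,0,0],[0,0.014,0.08,0,0]]]' >/dev/null; python3 st.py; python3 -m handwheel '[[[0,0.014,0.08,0,0],[0,0.014,0.08,0,0],[0,0.014,0.08,0,0],[0,0.01,0.06,0,0],[0,0.007,0.04,0,0],[0,0,0,0,0]]]' >/dev/null; python3 st.py; python3 meas.py
```

```text
t 11.5 pos [ 649.3 -137.4   18.2] stopframe [ -60.7 -255.3] ty deg rel stop y -90.0 F [-0.31 -1.52  1.06] Fstop [-0.04 -1.55] w 0.5
t 12.5 pos [656.3 -97.4  18.2] stopframe [ -60.6 -214.7] ty deg rel stop y -90.0 F [-0.95 -0.6  -0.17] Fstop [-0.83 -0.75] w 0.5
t 13.1 pos [659.3 -80.4  18.3] stopframe [ -60.6 -197.4] ty deg rel stop y -89.99 F [ 0.45  0.29 -0.08] Fstop [0.39 0.37] w 0.5
size [ 93.6 122.5] centre [-60.6 -62.8] angle 79.97411346435547 corners(stop) [[-122.1, -109.4], [0.5, -109.8], [0.8, -16.2], [-121.7, -15.8]] px (232, 109, 42, 49)
```

View pics/last.png

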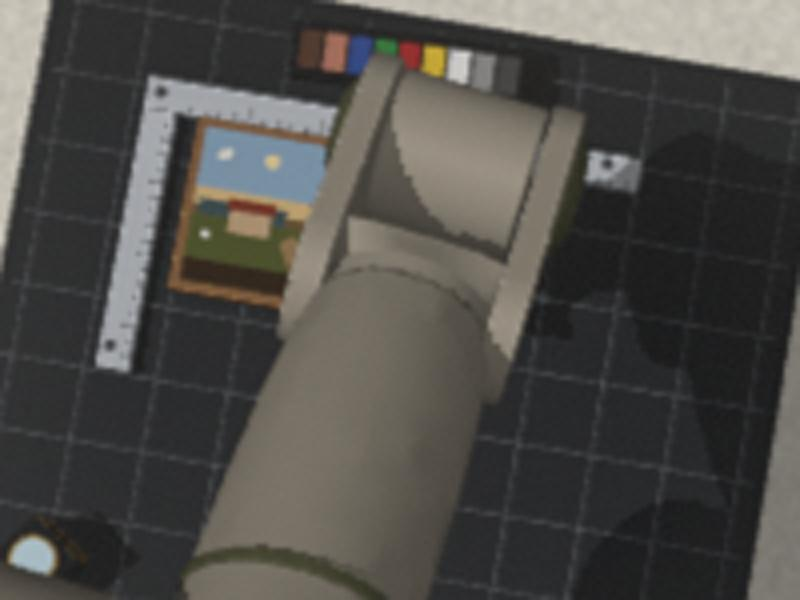

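About 16 mm of gap remains at the left. Creeping in.

```bash
python3 -m handwheel '[[[0,0.007,0.04,0,0],[0,0.007,0.04,0,0],[0,0.007,0.04,0,0],[0,0.007,0.04,0,0],[0,0.007,0.04,0,0],[0,0.0034,0.02,0,0],[0,0.0034,0.02,0,0]]]' >/dev/null; python3 st.py
for i in 1 ; do python3 -m handwheel '[[[0,0.0034,0.02,0,0],[0,0.0034,0.02,0,0]]]' >/dev/null; python3 st.py; done
python3 -m handwheel '[[[0,0.002,0.012,0,0]]]' >/dev/null; python3 st.py
python3 -m handwheel '[[[0,0.002,0.012,0,0]]]' >/dev/null; python3 st.py
```

```text
t 13.85 pos [661.4 -68.7  18.4] stopframe [ -60.5 -185.5] ty deg rel stop y -90.0 F [ 0.96 -0.8   0.54] Fstop [ 1.08 -0.62] w 0.5
t 14.05 pos [661.7 -66.8  18.3] stopframe [ -60.5 -183.6] ty deg rel stop y -90.01 F [-0.08 -0.73  0.52] Fstop [ 0.04 -0.73] w 0.5
t 14.15 pos [661.8 -66.1  18.4] stopframe [ -60.5 -182.9] ty deg rel stop y -90.01 F [-0.62 -2.68  1.1 ] Fstop [-0.16 -2.74] w 0.5
t 14.25 pos [661.9 -65.6  18.3] stopframe [ -60.5 -182.4] ty deg rel stop y -90.01 F [-0.42 -2.82  1.12] Fstop [ 0.06 -2.85] w 0.5
```

```bash
python3 -m handwheel '[[[0,0.002,0.01,0,0]]]' >/dev/null; python3 st.py
python3 -m handwheel '[[[0,0.002,0.01,0,0]]]' >/dev/null; python3 st.py
python3 -m handwheel '[[[0,0.002,0.01,0,0]]]' >/dev/null; python3 st.py
python3 -m handwheel '[[[0,0.002,0.01,0,0]]]' >/dev/null; python3 st.py
```

```text
t 14.35 pos [662.  -65.1  18.3] stopframe [ -60.5 -181.9] ty deg rel stop y -90.01 F [-1.   -1.06  0.71] Fstop [-0.81 -1.21] w 0.5
t 14.45 pos [662.1 -64.6  18.4] stopframe [ -60.5 -181.4] ty deg rel stop y -90.01 F [-1.27 -1.86  1.59] Fstop [-0.94 -2.05] w 0.5
t 14.55 pos [662.2 -64.1  18.3] stopframe [ -60.4 -180.8] ty deg rel stop y -90.01 F [-0.65 -1.89  1.27] Fstop [-0.32 -1.97] w 0.5
t 14.65 pos [662.3 -63.6  18.3] stopframe [ -60.5 -180.4] ty deg rel stop y -90.0 F [-0.96 -5.28  1.19] Fstop [-0.05 -5.37] w 0.5
```

```bash
python3 -m handwheel '[[[0,0.002,0.01,0,0],[0,0,0,0,0]]]' >/dev/null; python3 st.py
python3 -m handwheel '[[[0,-0.017,-0.1,0,0],[0,-0.05,-0.3,0,0],[0,0,0,0.6,0],[0,0,0,0.9,0],[0,-0.4,-0.7,0.3,0],[0,-0.5,-0.7,0,0],[0,-0.6,-0.6,0,0],[0,-0.6,-0.4,0,0],[0,-0.6,-0.4,0,0],[0,0,0,0,0]]]' >/dev/null; python3 st.py; sed -i 's/m\[:,:232\]=0/m[:,:215]=0/; s/m\[220:\]=0/m[175:]=0/' meas.py; python3 meas.py 103
```

```text
t 14.85 pos [662.3 -63.6  18.3] stopframe [ -60.5 -180.4] ty deg rel stop y -90.01 F [-1.48 -3.95  1.92] Fstop [-0.78 -4.14] w 0.5
t 15.85 pos [ 521.1 -225.7  108.3] stopframe [-171.9 -364.1] ty deg rel stop y -90.24 F [-0.22  0.42 -0.77] Fstop [-0.29  0.38] w 0.5
size [171.2 122.1] centre [-61.1 -86.4] angle 79.90889739990234 corners(stop) [[-122.6, -171.7], [-0.5, -172.3], [0.4, -1.1], [-121.7, -0.5]] px (226, 108, 70, 54)
```

View pics/last.png

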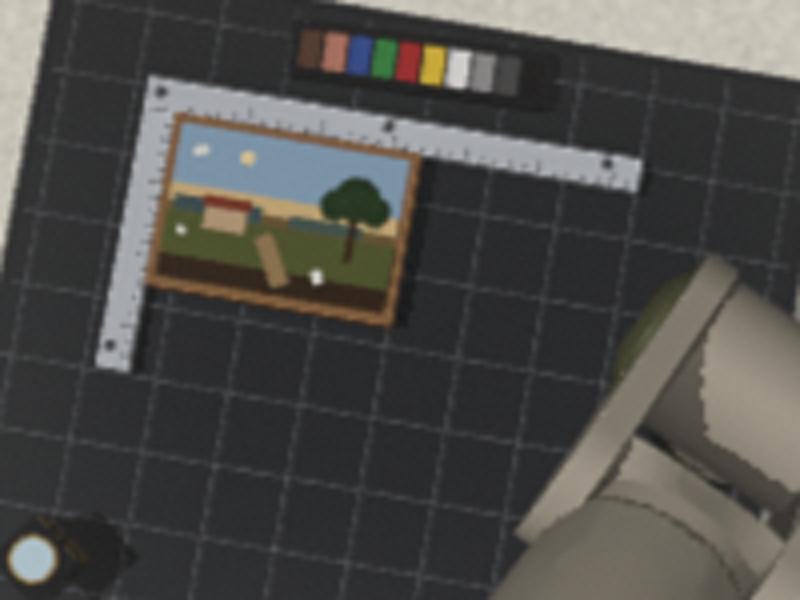

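It lies square in the corner, within about 1 mm. I've got time, so one light confirming nudge on the near side (known contact at stop x -130.6) to make sure the top edge didn't drift.

```bash
python3 -m handwheel '[[[0,0,0.7,0,1],[0,0,0.7,0,1],[0,0,0.7,0,1],[0,0,0.7,0,1],[0,0,0.7,0,1],[0,0.2,0.7,0,1],[0,0.3,0.7,0,1],[0,0.4,0.45,0,1],[0,0.3,0,0,1],[0,0.05,0,0,1]]]' >/dev/null; python3 -m handwheel '[[[0,0,0,0,1],[0,0,0,0,0.28],[0,0,0,-0.5,0],[0,0,0,0,0]]]' >/dev/null; python3 st.py
```

```text
t 17.3 pos [585.3  45.1  80.7] stopframe [-154.8  -86.4] ty deg rel stop y 0.27 F [-0.55  0.44 -0.43] Fstop [-0.62  0.34] w 0.5
```

```bash
python3 -m handwheel '[[[0,0,0,-0.6,-0.034],[0,0,0,-0.5,0],[0,0,0,-0.14,0],[0,0.08,-0.014,0,0],[0,0.08,-0.014,0,0],[0,0.08,-0.014,0,0],[0,0.08,-0.014,0,0],[0,0.06,-0.01,0,0],[0,0.02,-0.003,0,0],[0,0,0,0,0]]]' >/dev/null; python3 st.py
python3 -m handwheel '[[[0,0.02,-0.003,0,0],[0,0.02,-0.003,0,0]]]' >/dev/null; python3 st.py
python3 -m handwheel '[[[0,0.01,-0.0017,0,0]]]' >/dev/null; python3 st.py
python3 -m handwheel '[[[0,0.01,-0.0017,0,0]]]' >/dev/null; python3 st.py
```

```text
t 18.3 pos [606.6  41.   21.3] stopframe [-133.1  -86.8] ty deg rel stop y -0.04 F [ 0.29 -0.72 -0.48] Fstop [ 0.41 -0.66] w 0.5
t 18.5 pos [608.5  40.7  21.3] stopframe [-131.3  -86.7] ty deg rel stop y -0.03 F [-0.57  0.47 -0.45] Fstop [-0.65  0.36] w 0.5
t 18.6 pos [609.1  40.6  21.3] stopframe [-130.7  -86.7] ty deg rel stop y -0.04 F [ 0.72 -0.48 -0.46] Fstop [ 0.79 -0.35] w 0.5
t 18.7 pos [609.2  40.6  21.3] stopframe [-130.5  -86.7] ty deg rel stop y -0.03 F [-2.26 -0.11  2.1 ] Fstop [-2.21 -0.49] w 0.5
```

```bash
python3 -m handwheel '[[[0,0.008,-0.0014,0,0]]]' >/dev/null; python3 st.py
python3 -m handwheel '[[[0,-0.1,0.017,0,0],[0,-0.3,0.05,0,0],[0,0,0,0.6,0],[0,0,0,0.9,0],[0,-0.4,-0.6,0.3,0],[0,-0.6,-0.7,0,0],[0,-0.6,-0.7,0,0],[0,-0.4,-0.7,0,0],[0,0,-0.7,0,0],[0,0,-0.7,0,0]]]' >/dev/null; python3 -m handwheel '[[[0,0,0,0,0],[0,0,0,0,0],[0,0,0,0,0]]]'; python3 meas.py 103
```

```text
t 18.8 pos [609.2  40.6  21.2] stopframe [-130.5  -86.7] ty deg rel stop y -0.03 F [-6.68  0.59  4.85] Fstop [-6.68 -0.55] w 0.5
time_s: 20.1
eef_pos: [489.9, -160.3, 111.2]
ee_rot: [-0.0, 0.085, 0.996, 0.0]
force: [-1.3, 1.0, 0.2]
grip_width: 0.496
grip_force: 0.0
size [170.7 121.9] centre [-61.  -86.6] angle 80.2557601928711 corners(stop) [[-121.8, -172.1], [0.0, -171.9], [-0.2, -1.2], [-122.0, -1.3]] px (226, 108, 70, 54)
```

View pics/last.png

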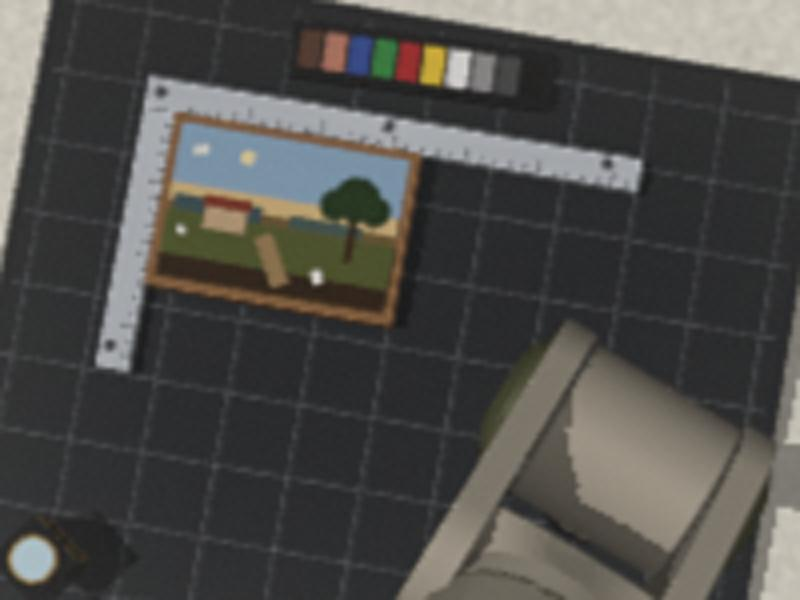

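It's square and on the long arm. The short-arm contact built up only ~5 N, so one confirming nudge from the right as well.

```bash
python3 -m handwheel '[[[0,0.5,0,0,-1],[0,0.5,0,0,-1],[0,0.5,0,0,-1],[0,0.5,0.2,0,-1],[0,0.5,0.3,0,-1],[0,0.5,0.4,0,-1],[0,0.38,0.5,0,-1],[0,0,0.15,0,-1],[0,0,0,0,-1],[0,0,0,0,-1]]]' >/dev/null; python3 -m handwheel '[[[0,0,0,0,-1],[0,0,0,0,-0.25],[0,0,0,-0.5,0],[0,0,0,0,0]]]' >/dev/null; python3 st.py
```

```text
t 21.55 pos [657.4 -82.1  83.3] stopframe [ -62.2 -199.4] ty deg rel stop y -89.96 F [-0.66 -0.24 -0.75] Fstop [-0.61 -0.35] w 0.5
```

```bash
python3 -m handwheel '[[[0,0,0,-0.6,0],[0,0,0,-0.5,0],[0,0,0,-0.18,0],[0,0.014,0.08,0,0],[0,0.014,0.08,0,0],[0,0.014,0.08,0,0],[0,0.007,0.04,0,0],[0,0.0034,0.02,0,0],[0,0,0,0,0]]]' >/dev/null; python3 st.py
python3 -m handwheel '[[[0,0.0034,0.02,0,0],[0,0.0034,0.02,0,0]]]' >/dev/null; python3 st.py
python3 -m handwheel '[[[0,0.002,0.01,0,0]]]' >/dev/null; python3 st.py
python3 -m handwheel '[[[0,0.002,0.01,0,0]]]' >/dev/null; python3 st.py
python3 -m handwheel '[[[0,0.002,0.01,0,0]]]' >/dev/null; python3 st.py
```

```text
t 22.45 pos [661.7 -68.6  22.6] stopframe [ -60.2 -185.4] ty deg rel stop y -90.02 F [ 0.64 -0.23  0.65] Fstop [ 0.67 -0.12] w 0.5
t 22.65 pos [661.9 -66.8  22.4] stopframe [ -60.3 -183.6] ty deg rel stop y -90.05 F [0.13 0.05 0.1 ] Fstop [0.12 0.07] w 0.5
t 22.75 pos [662.  -66.2  22.3] stopframe [ -60.3 -183. ] ty deg rel stop y -90.04 F [-0.61  0.75  0.83] Fstop [-0.73  0.64] w 0.5
t 22.85 pos [662.1 -65.7  22.3] stopframe [ -60.3 -182.5] ty deg rel stop y -90.04 F [ 0.29 -0.34  0.28] Fstop [ 0.35 -0.28] w 0.5
t 22.95 pos [662.2 -65.2  22.3] stopframe [ -60.3 -182. ] ty deg rel stop y -90.04 F [-0.84  0.73  0.1 ] Fstop [-0.96  0.57] w 0.5
```

```bash
python3 -m handwheel '[[[0,0.003,0.02,0,0]]]' >/dev/null; python3 st.py
python3 -m handwheel '[[[0,0.002,0.01,0,0]]]' >/dev/null; python3 st.py
python3 -m handwheel '[[[0,0.002,0.01,0,0]]]' >/dev/null; python3 st.py
python3 -m handwheel '[[[0,0.002,0.01,0,0]]]' >/dev/null; python3 st.py
```

```text
t 23.05 pos [662.3 -64.2  22.3] stopframe [ -60.3 -181. ] ty deg rel stop y -90.04 F [1.14 0.3  0.45] Fstop [1.07 0.49] w 0.5
t 23.15 pos [662.4 -63.7  22.3] stopframe [ -60.3 -180.4] ty deg rel stop y -90.04 F [-0.57 -2.31  0.67] Fstop [-0.17 -2.38] w 0.5
t 23.25 pos [662.4 -63.7  22.3] stopframe [ -60.3 -180.4] ty deg rel stop y -90.03 F [-1.29 -4.28  0.  ] Fstop [-0.54 -4.44] w 0.5
t 23.35 pos [662.5 -63.6  22.3] stopframe [ -60.3 -180.3] ty deg rel stop y -90.04 F [-2.88 -6.97  1.16] Fstop [-1.65 -7.36] w 0.5
```

Blocked at -180.4 with rising force: flush against the short arm. Retreat and hand in.

```bash
python3 -m handwheel '[[[0,-0.017,-0.1,0,0],[0,-0.05,-0.3,0,0],[0,0,0,0.6,0],[0,0,0,0.9,0],[0,-0.4,-0.7,0.3,0],[0,-0.5,-0.7,0,0],[0,-0.6,-0.4,0,0],[0,0,0,0,0],[0,0,0,0,0],[0,0,0,0,0]]]'; python3 meas.py 103; python3 -c "
from rig import ctrl
print(ctrl.finish_job())"
```

```text
time_s: 24.35
eef_pos: [584.8, -172.6, 112.4]
ee_rot: [0.0, 0.765, 0.644, 0.0]
force: [-0.3, -0.3, -0.3]
grip_width: 0.499
grip_force: 0.0
size [170.5 122.1] centre [-61.1 -86.6] angle 80.0877685546875 corners(stop) [[-122.3, -171.8], [-0.2, -172.0], [0.1, -1.5], [-121.9, -1.3]] px (226, 108, 70, 54)
the job is handed in; nothing more can be done
None
```

The job is handed in: the panel was pushed, by its sides only, flush against both arms of the stop (both contacts confirmed by force, never above about 12 N), nothing else was touched, and it took 24.4 s.

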